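Line up the seasonings by height

TASK

Stand the four seasoning containers (pepper mill, steel shaker, amber spice jar, white salt pot) in the row of cork pads in order of height, one centred on each pad: the tallest on the pad next to the blue lunch jar, stepping down to the shortest next to the glass bowl. Keep the containers upright throughout, and leave the lunch jar and the glass bowl where they are.

Things in the scene. Friction and masses are not known exactly. Their poses are not given: they have to be found in the camera images.
- mill: Wooden pepper mill, 146 mm tall, the tallest of the four containers (tiny steel bead on top to 153 mm). Round: foot 54 mm across, waist 38 mm, head 46 mm across from 98 to 138 mm up. About 0.22 kg. Origin: centre of its underside; z up. Starts standing on the counter.
- shaker: Plain steel shaker, 116 mm tall, second tallest. Round: body 56 mm across up to 95 mm, above it a rounded perforated cap 57 mm across. About 0.2 kg. Origin: centre of its underside; z up. Starts standing on the counter.
- spice: Amber glass spice jar with a dark steel lid, 88 mm tall, third tallest. Round: glass 52 mm across up to 70 mm, lid 54 mm across. About 0.18 kg. Origin: centre of its underside; z up. Starts standing on the counter.
- saltpot: White ceramic salt pot with a flat white lid and a wooden knob, 58 mm tall with its knob, the shortest. Round: pot 62 mm across up to 40 mm, lid 63 mm across from 40 to 46 mm (fast to the pot), knob 22 mm across from 46 to 58 mm. About 0.2 kg. Origin: centre of its underside; z up. Starts standing on the counter.
- pad_a: Round cork pad, 76 mm across, 4 mm thick, fixed on the dark wooden plank; the end pad on the robot's left (+y); the four pads a, b, c, d lie in a row about 95 mm apart, the row running roughly across in front of the robot, turned up to 9 degrees. Origin: centre of its underside, 8 mm above the counter; its top is 12 mm above the counter.
- pad_b: Round cork pad, 76 mm across, 4 mm thick, fixed on the dark wooden plank; second from the robot's left. Origin: centre of its underside, 8 mm above the counter; its top is 12 mm above the counter.
- pad_c: Round cork pad, 76 mm across, 4 mm thick, fixed on the dark wooden plank; third from the robot's left. Origin: centre of its underside, 8 mm above the counter; its top is 12 mm above the counter.
- pad_d: Round cork pad, 76 mm across, 4 mm thick, fixed on the dark wooden plank; the end pad on the robot's right (-y). Origin: centre of its underside, 8 mm above the counter; its top is 12 mm above the counter.
- lunchjar: Insulated blue plastic lunch jar with white lid and blue carrying loop, about 100 mm across, 149 mm tall, loose, 0.6 kg, standing about 120 mm beyond the centre of one end pad, in line with the row (either end, it changes). Origin: centre of its underside. Not to be moved.
- bowl: Small clear glass bowl, 100 mm across, 48 mm tall, loose, standing beyond the other end pad, in line with the row, about 120 mm from that pad's centre. Origin: centre of its underside. Not to be moved.
Not all that is in view belongs to the job. What is shaped like the shaker but red is not meant. Leave any yellow look-alike of the saltpot alone.

How it is judged (in metres and radians):
At the end, for the whole second after the job is handed in: Each container stands upright (within 0.1 rad), released and at rest on its own cork pad, its centre within 15 mm of the pad's centre, in the order mill, shaker, spice jar, salt pot counted from the pad next to the lunch jar (((horizontal distance between lunchjar and pad_a below 0.2 m and horizontal distance between mill and pad_a below 0.015 m and horizontal distance between shaker and pad_b below 0.015 m and horizontal distance between spice and pad_c below 0.015 m and horizontal distance between saltpot and pad_d below 0.015 m) or (horizontal distance between lunchjar and pad_d below 0.2 m and horizontal distance between mill and pad_d below 0.015 m and horizontal distance between shaker and pad_c below 0.015 m and horizontal distance between spice and pad_b below 0.015 m and horizontal distance between saltpot and pad_a below 0.015 m)) and height (world z) of mill between 0.007 and 0.018 m and angle between each of mill, shaker, spice, saltpot's own z axis and vertical below 0.1 rad and linear speed of each of mill, shaker, spice, saltpot below 0.02 m/s and angular speed of each of mill, shaker, spice, saltpot below 0.2 rad/s and height (world z) of shaker between 0.007 and 0.018 m and height (world z) of spice between 0.007 and 0.018 m and height (world z) of saltpot between 0.007 and 0.018 m); the robot touches nothing.
It fails at once if the lunch jar or the glass bowl is moved by more than 20 mm (distance of any of lunchjar, bowl from where it was at the start of the episode above 0.02 m).
It fails at once if a container is tipped by more than 0.6 rad (angle between any of mill, shaker, spice, saltpot's own z axis and vertical above 0.6 rad).
It also fails if it takes over 117 s, if anything falls off the work surface, if the arm or the gripper's body presses on something with over 40 N, if the wrist force passes 120 N, or if a joint passes its speed limit or range.

ROBOT

A 7-joint arm with a two-finger parallel gripper is mounted at the origin on the work surface. World frame = base frame: x ahead of the robot, y to its left, z up, the work surface at z = 0. Lengths are in mm, angles in rad, forces in N, time in s.
With the tool pointing down it reaches from about 400 to 875 mm from the base axis. Payload 6.5 kg.
Tool frame: the origin (TCP) lies at the very end of the fingers, on their centre line; the grasp point (between the pads) lies 19 mm behind it (arm.pinch_z is the distance from the TCP to the grasp point, in mm); z points along the fingers, y is the direction in which the jaws open and shut (so a half turn about z gives the same grasp; the last joint's range is limited). The gripper opens to 88 mm and grips with 3 to 60 N. Pads are 18 mm wide; open, the fingers measure 123 mm over their backs; the gripper's body (75 mm by 187 mm) begins 45 mm behind the grasp point.
Start: joints at [-1.386, 0.536, -0.004, 1.538, 0.003, 1.067, -0.071], TCP at [161.312, 629.658, 238.716] pointing down, gripper open.
Joint ranges: [-2.7, 2.7], [-0.37, 2.16], [-1.27, 1.26], [0.24, 2.4], [-1.31, 4.45], [0.19, 1.91], [-2.76, 2.76]. Speed limits (rad/s): [2.39, 2.39, 3.14, 3.14, 3.14, 3.14, 3.14].

INTERFACE

Orientations are given as a unit quaternion [x, y, z, w].
In Python, from rig import arm, optics gives the robot as it stands. The module is installed in compiled form; this text tells all that it offers.
- The arm moves only by the tool apply_moves, never from a script. Its argument "moves" is a list that holds one entry, the list of rows, each a list of 7 numbers: the shift along the world's x, y, z in cm, then the turn, a rotation vector about the world's x, y, z in degrees, then the finger opening in cm, from 0 to 8.81. In form: [[[x, y, z, wx, wy, wz, hand], ...]]. A call has 1 to 20 rows; each row shifts and turns the commanded pose from where the row before left it; what a row does not reach is not made up. A row lasts 1/10 s, in which the tool goes at most 50 mm and 8.59 degrees, less where a joint would pass 70% of its speed; a pose out of reach is approached as far as the arm can. A call is refused whole if a number of a shift passes 5 or a number of a turn 8.59, either way. A call with a gripper value outside its range is refused whole. The fingers move at their own pace and stop on an object; "newtons" is the grip in N (left out, the last holds). Time passes only in rows, so rows that do not move let the fingers close. It gives the time, the measured TCP pose, the force and the opening at its end, in the units of the state.
- arm.read_state(): the state, without advancing time (a new reading comes with each control period).
- optics.capture(name): name is "scene" or "top"; returns (picture, depth): 400x640x3 uint8, blue, green, red; 400x640 float32, mm along the optical axis (not along the pixel's ray), 0 where there is no reading.
- optics.camera_info(name): a dict with "K" (3x3 intrinsics, pixels), "k1" (the pictures are not rectified: a ray, as slopes to the right and down, at radius r is drawn at 1 + k1 r^2 times it, then the intrinsics apply), "rvec" (rotation vector, rad) and "tvec" (3), from world to camera coordinates, as OpenCV has them. Camera axes: x right, y down, z forward; pixel columns grow to the right and rows downward; lengths in mm; the calibration is good to about 2 mm. A picture is of the moment at which its call begins. camera_info takes no time and is no camera call.
- arm.job_done(): hands the job in, once; it reports no verdict.
The state is a dict: "time": time; "qpos": joint angles; "qd": joint speeds; "effort": joint torques, N m; "tool_pos": TCP position; "eef_rot": TCP orientation; "wrist_force": force on the tool from outside, world axes, zero at the start; "moment": the same for the moment, N m; "gripper_width": finger opening in mm.
Only numpy, scipy, OpenCV 4.12 (cv2) and the standard library are available. Lean on these libraries where they do the work, as an engineer would, in place of code of your own. Each camera call takes 0.05 s, during which the arm holds its last target.

## Working session

There is one attempt and no reset: what is moved stays moved. The work goes in short steps, Python scripts to look and compute and a tool call to move; the robot and the scene stay as the last step left them, time stands still between calls to the robot, and variables do not carry over. Pictures are saved under pics/ and viewed, and the job is handed in when it is done.

Besides the shell and the picture viewer there is one more tool, called after "Emit:" as a command line: name --argument value ..., lists and objects as JSON in quotes. apply_moves: Moves the arm, as the interface text tells. Its arguments: {"type":"object","properties":{"moves":{"type":"array","items":{"type":"array","items":{"type":"array","items":{"type":"number"}}}},"newtons":{"type":"number"}},"required":["moves"]}

```bash
mkdir -p pics; cat > h.py <<'E'
import numpy as np, cv2
from rig import arm, optics
def ray(name,u,v):
    c=optics.camera_info(name);K=np.array(c["K"],float);k1=c["k1"]
    d=cv2.undistortPoints(np.array([[[u,v]]],float),K,np.array([k1,0,0,0,0.]))[0,0]
    R=cv2.Rodrigues(np.array(c["rvec"],float))[0];t=np.array(c["tvec"],float).reshape(3)
    return -R.T@t, R.T@np.array([d[0],d[1],1.])
def onz(name,u,v,z):
    o,d=ray(name,u,v); return o+d*(z-o[2])/d[2]
def cloud(name,depth):
    c=optics.camera_info(name);K=np.array(c["K"],float)
    h,w=depth.shape;vv,uu=np.mgrid[:h,:w]
    p=cv2.undistortPoints(np.stack([uu,vv],-1).reshape(-1,1,2).astype(float),K,np.array([c["k1"],0,0,0,0.])).reshape(h,w,2)
    X=np.dstack([p,np.ones((h,w))])*depth[...,None]
    R=cv2.Rodrigues(np.array(c["rvec"],float))[0];t=np.array(c["tvec"],float).reshape(3)
    return (X-t)@R
E
python3 - <<'E'
from h import *
for n in("scene","top"):
    p,d=optics.capture(n); cv2.imwrite(f"pics/{n}0.png",p); np.save(f"{n}0.npy",d); print(n,onz(n,320,200,0),ray(n,320,200)[0],optics.camera_info(n)["k1"])
print(arm.read_state())
E
```

```text
scene [496.15293684 -52.58532225   0.        ] [980.55793305 399.60572372 829.92606311] -0.12613094822165297
top [511.10474467 -43.2259783    0.        ] [ 306.65778552  -44.22597265 1109.73761903] -0.06742024881385643
{'time': 0.1, 'qpos': array([-1.38618246,  0.53709229, -0.00442309,  1.53871971,  0.00262233,
        1.067311  , -0.07119213]), 'qd': array([-0.00071263, -0.00219943, -0.00048389, -0.00403704,  0.00110467,
       -0.00110892, -0.00104401]), 'effort': array([ 2.52780846e-03, -5.72079742e+01,  9.93781798e-01, -2.52231717e+01,
       -5.62010240e-02,  1.34178030e-02,  5.34424566e-05]), 'tool_pos': array([161.21974669, 629.13985811, 237.94692188]), 'eef_rot': array([ 1.25040299e-01,  9.92151371e-01, -7.62061227e-04, -2.53223183e-05]), 'wrist_force': array([ 0.34571868, -0.18761795, -0.58010495]), 'moment': array([ 0.02890557,  0.07378988, -0.01415591]), 'gripper_width': 88.19399566652666}
```

View pics/scene0.png

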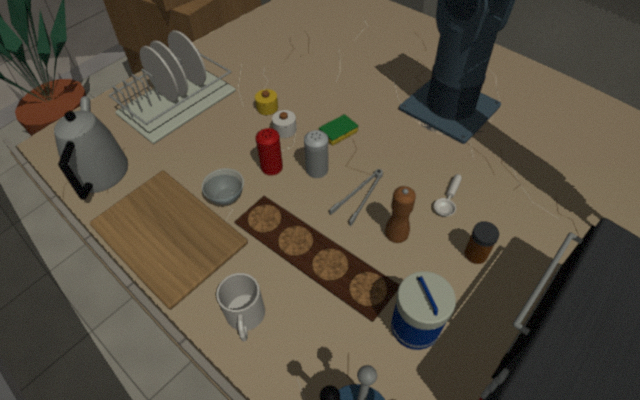

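View pics/top0.png

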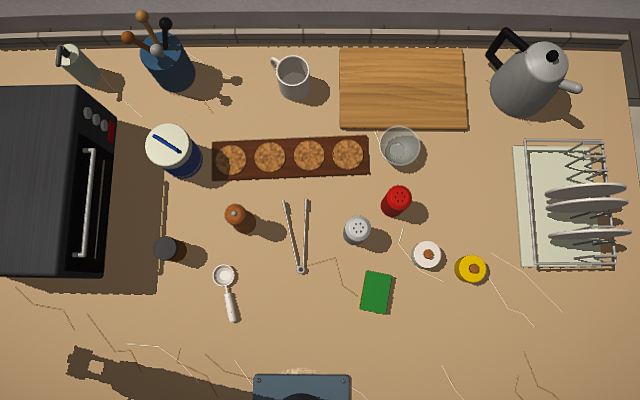

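The top view shows +y to the left. The lunch jar (172,150) is beside pad a, and the bowl (400,147) is beside pad d. The pads are at (231,160), (270,157), (309,155) and (348,154). The mill is at (235,214), the shaker at (357,229), the spice jar at (167,248) and the salt pot at (427,255). The red and yellow decoys are at (397,200) and (472,269).

```bash
cat > m.py <<'E'
from h import *
def cen(pts):
    (x,y),r=cv2.minEnclosingCircle(pts[:,:2].astype(np.float32)); return round(x,1),round(y,1),round(r,1)
def circ(pts):
    A=np.c_[2*pts[:,:2],np.ones(len(pts))];b=(pts[:,:2]**2).sum(1);s=np.linalg.lstsq(A,b,rcond=None)[0]
    return s[0],s[1],np.sqrt(s[2]+s[0]**2+s[1]**2)
E
python3 - <<'E'
from m import *
C={n:cloud(n,np.load(f"{n}0.npy")) for n in("top","scene")}
P={n:cv2.imread(f"pics/{n}0.png") for n in C}
for n,(u,v,zt) in dict(mill=(235,214,138),shaker=(357,229,110),spice=(167,248,88),salt=(427,255,46),red=(397,200,110),yellow=(472,269,46),jar=(172,150,149),bowl=(400,147,48)).items():
    g=onz("top",u,v,zt)
    for c in C:
        X=C[c].reshape(-1,3); m=(np.hypot(X[:,0]-g[0],X[:,1]-g[1])<65)&(X[:,2]>15)&(X[:,2]<200)
        Y=X[m]
        if len(Y)<5: print(n,c,g.round(),"few");continue
        print(n,c,g.round(),len(Y),"zmax",Y[:,2].max().round(1),"enc",cen(Y), "bbox",Y.min(0).round(),Y.max(0).round())
# pads via colour
for c in C:
    hsv=cv2.cvtColor(P[c],cv2.COLOR_BGR2HSV)
    for i,(u,v) in enumerate([(231,160),(270,157),(309,155),(348,154)]):
        g=onz("top",u,v,12); print(c,"pad",i,g.round(1))
X=C["top"][:330,:125]; X=X[np.load("top0.npy")[:330,:125]>0]; m=X[:,2]>150; print("oven",X[m].min(0),X[m].max(0))
for c in C: 
  d=np.load(f"{c}0.npy"); print(c,(d==0).mean(), np.median(C[c][...,2]))
E
```

```text
mill top [455. 136. 138.] 637 zmax 153.4 enc (456.5, 137.2, 26.9) bbox [430. 111.  15.] [482. 160. 153.]
mill scene [455. 136. 138.] 1086 zmax 156.9 enc (458.8, 140.5, 25.7) bbox [435. 117.  15.] [483. 166. 157.]
shaker top [ 428. -123.  110.] 626 zmax 120.5 enc (430.9, -124.6, 28.4) bbox [ 403. -152.   16.] [459. -97. 121.]
shaker scene [ 428. -123.  110.] 926 zmax 120.0 enc (431.3, -121.3, 28.7) bbox [ 403. -147.   15.] [460. -93. 120.]
spice top [386. 293.  88.] 639 zmax 91.7 enc (386.9, 299.7, 27.1) bbox [360. 273.  16.] [413. 326.  92.]
spice scene [386. 293.  88.] 935 zmax 92.0 enc (389.0, 302.2, 28.6) bbox [361. 276.  15.] [417. 330.  92.]
salt top [ 376. -287.   46.] 626 zmax 63.0 enc (379.0, -288.0, 31.2) bbox [ 349. -318.   16.] [ 408. -257.   63.]
salt scene [ 376. -287.   46.] 483 zmax 60.6 enc (379.5, -284.9, 33.4) bbox [ 348. -317.   15.] [ 411. -253.   61.]
red top [ 491. -211.  110.] 701 zmax 120.1 enc (498.5, -216.0, 28.4) bbox [ 470. -243.   15.] [ 526. -188.  120.]
red scene [ 491. -211.  110.] 935 zmax 119.3 enc (500.5, -211.7, 28.7) bbox [ 473. -237.   15.] [ 528
[... 408 characters left out ...]
 295.8, 50.0) bbox [561. 248.  15.] [657. 340. 152.]
bowl top [ 631. -233.   48.] 800 zmax 51.3 enc (641.7, -231.3, 53.9) bbox [ 589. -282.   15.] [ 694. -182.   51.]
bowl scene [ 631. -233.   48.] 898 zmax 52.0 enc (642.2, -231.3, 54.9) bbox [ 588. -278.   15.] [ 695. -180.   52.]
top pad 0 [607.4 174.3  12. ]
top pad 1 [615.2  79.1  12. ]
top pad 2 [620.5 -16.   12. ]
top pad 3 [ 623.3 -111.2   12. ]
scene pad 0 [607.4 174.3  12. ]
scene pad 1 [615.2  79.1  12. ]
scene pad 2 [620.5 -16.   12. ]
scene pad 3 [ 623.3 -111.2   12. ]
oven [318.52561855 367.87544284 150.01838867] [844.36073812 639.73437662 233.46334643]
top 0.00406640625 -0.10291066552594916
scene 0.0041796875 0.8738689420725443
```

```bash
python3 - <<'E'
from m import *
for c in("top","scene"):
    p=cv2.imread(f"pics/{c}0.png");hsv=cv2.cvtColor(p,cv2.COLOR_BGR2HSV);X=cloud(c,np.load(f"{c}0.npy"))
    for i,g in enumerate([(607.4,174.3),(615.2,79.1),(620.5,-16),(623.3,-111.2)]):
        # local mask: brighter than plank
        near=np.hypot(X[...,0]-g[0],X[...,1]-g[1])<50
        V=hsv[...,2]; t,_=cv2.threshold(V[near].reshape(-1,1),0,255,cv2.THRESH_OTSU)
        m=((V>t)&near&(np.abs(X[...,2]-10)<12)).astype(np.uint8)
        near41=(np.hypot(X[...,0]-g[0],X[...,1]-g[1])<46)
        m=cv2.morphologyEx(m*near41.astype(np.uint8),cv2.MORPH_CLOSE,np.ones((3,3)))
        cn=max(cv2.findContours(m,0,1)[0],key=cv2.contourArea)
        Q=np.array([onz(c,*q[0],12) for q in cn.astype(float)])
        print(c,i,t,"enc",cen(Q),"fit",np.round(circ(Q),1))
X=cloud("top",np.load("top0.npy"));m=(X[...,2]>20)&(X[...,1]>335)&(X[...,0]<560)&(X[...,0]>250);Y=X[m];print("ovenmin",np.percentile(Y[:,1],[0,1,5]),Y[Y[:,1]<380][:5])
E
```

```text
top 0 118.0 enc (609.2, 175.9, 37.7) fit [611.7 169.8  30.9]
top 1 124.0 enc (616.8, 80.8, 37.5) fit [616.5  81.1  36. ]
top 2 124.0 enc (621.4, -15.2, 37.3) fit [621.3 -14.9  35.9]
top 3 123.0 enc (623.5, -109.2, 37.6) fit [ 624.  -109.4   36.1]
scene 0 76.0 enc (609.1, 179.1, 39.1) fit [612.2 172.6  31.9]
scene 1 81.0 enc (616.8, 83.5, 38.1) fit [616.9  83.3  36.5]
scene 2 81.0 enc (621.9, -12.1, 38.4) fit [621.7 -12.5  36.4]
scene 3 81.0 enc (625.5, -107.8, 38.9) fit [ 624.6 -107.2   36.6]
ovenmin [429.01790906 432.1784307  453.49099557] []
```

Emit:
apply_moves --moves '[[[0, 0, 4, 0, 0, 0, 8.8], [0, 0, 5, 0, 0, 0, 8.8], [1, -1, 2, 0, 0, -5, 8.8], [3, -3, 0, 0, 0, -6, 8.8], [3, -3, 0, 0, 0, -6, 8.8], [3, -3, 0, 0, 0, -6, 8.8], [3, -3, 0, 0, 0, -6, 8.8], [3, -3, 0, 0, 0, -6, 8.8], [3, -3, 0, 0, 0, -6, 8.8], [3, -4, 0, 0, 0, -6, 8.8], [3, -4, 0, 0, 0, -6, 8.8], [2, -4, 0, 0, 0, -6, 8.8], [2, -4, 0, 0, 0, -6, 8.8], [1, -4, 0, 0, 0, -5.7, 8.8], [0, -4, 0, 0, 0, -5, 8.8], [0, -4, 0, 0, 0, 0, 8.8]]]'

```text
time: 1.7
tool_pos: [461.1, 157.7, 348.3]
eef_rot: [0.709, 0.706, -0.0, -0.0]
wrist_force: [0.6, -0.1, -0.0]
gripper_width: 88.1
```

Emit:
apply_moves --moves '[[[-0.4, -1.9, 0, 0, 0, 0, 8.8], [0, 0, -4, 0, 0, 0, 8.8], [0, 0, -5, 0, 0, 0, 8.8], [0, 0, -5, 0, 0, 0, 8.8], [0, 0, -4, 0, 0, 0, 8.8], [0, 0, -3, 0, 0, 0, 8.8], [0, 0, -2, 0, 0, 0, 8.8], [0, 0, -1.5, 0, 0, 0, 8.8], [0, 0, -0.4, 0, 0, 0, 8.8], [0, 0, 0, 0, 0, 0, 8.8]]]'

```text
time: 2.7
tool_pos: [456.9, 141.1, 99.4]
eef_rot: [0.707, 0.707, -0.0, -0.0]
wrist_force: [-0.3, 0.2, -0.7]
gripper_width: 88.4
```

```bash
python3 - <<'E'
from m import *
p,d=optics.capture("scene");q,_=optics.capture("top")
cv2.imwrite("pics/a1.png",np.hstack([cv2.resize(p[130:280,320:500],None,fx=2,fy=2),cv2.resize(q[130:280,150:330],None,fx=2,fy=2)]))
s=arm.read_state();print(s["tool_pos"],s["wrist_force"])
E
```

```text
[457.70407336 141.15766436 100.33952545] [ 1.03997514 -0.06163086 -0.02793179]
```

View pics/a1.png

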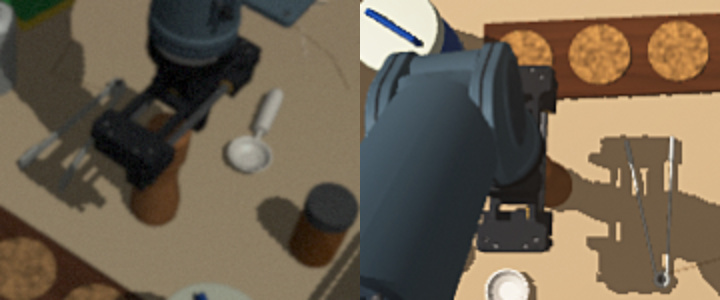

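The fingers straddle the mill head along x. I'll close on it and lift.

Emit:
apply_moves --moves '[[[0, -0.2, 0, 0, 0, 0, 8.8], [0, 0, 0, 0, 0, 0, 4], [0, 0, 0, 0, 0, 0, 4], [0, 0, 0, 0, 0, 0, 4], [0, 0, 0, 0, 0, 0, 4], [0, 0, 0, 0, 0, 0, 4], [0, 0, 0, 0, 0, 0, 4], [0, 0, 0.5, 0, 0, 0, 4], [0, 0, 1, 0, 0, 0, 4], [0, 0, 2, 0, 0, 0, 4], [0, 0, 2, 0, 0, 0, 4]]]' --newtons 25

```text
time: 3.9
tool_pos: [457.1, 138.4, 155.7]
eef_rot: [0.708, 0.707, -0.0, -0.0]
wrist_force: [0.8, 0.8, -2.1]
gripper_width: 45.4
```

Emit:
apply_moves --moves '[[[1, 0.3, 0, 0, 0, 0, 4], [1.8, 0.5, 0, 0, 0, 0, 4], [2.2, 0.5, 0, 0, 0, 0, 4], [2.2, 0.5, 0, 0, 0, 0, 4], [2.2, 0.6, 0, 0, 0, 0, 4], [2.2, 0.6, 0, 0, 0, 0, 4], [2, 0.5, 0, 0, 0, 0, 4], [1.3, 0.3, 0, 0, 0, 0, 4], [0.5, 0.1, 0, 0, 0, 0, 4], [0, 0, 0, 0, 0, 0, 4], [0, 0, -1.5, 0, 0, 0, 4], [0, 0, -1.5, 0, 0, 0, 4], [0, 0, -0.5, 0, 0, 0, 4], [0, 0, 0, 0, 0, 0, 4], [0, 0, 0, 0, 0, 0, 4]]]'

```text
time: 5.4
tool_pos: [611.2, 177.6, 119.6]
eef_rot: [0.708, 0.707, -0.0, 0.0]
wrist_force: [-0.2, -0.7, -2.2]
gripper_width: 45.6
```

```bash
python3 - <<'E'
from m import *
p,d=optics.capture("scene")
cv2.imwrite("pics/a2.png",cv2.resize(p[150:400,260:520],None,fx=2,fy=2))
s=arm.read_state();print(s["tool_pos"],s["wrist_force"])
X=cloud("scene",d); m=(np.hypot(X[...,0]-611,X[...,1]-177)<40)&(X[...,2]>22)&(X[...,2]<90); print(cen(X[m]),circ(X[m&(X[...,2]<50)]))
E
```

```text
[611.58184246 177.65321263 120.04357375] [-0.06643936 -0.391542   -2.30397045]
(612.9, 179.9, 25.8) (np.float64(611.355897836454), np.float64(179.02967189289086), np.float64(25.079154983934348))
```

View pics/a2.png

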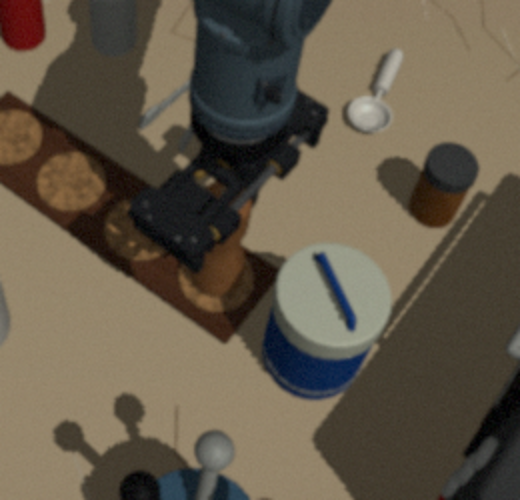

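The mill hangs about 8 mm over pad a, centred. I'll lower it, release and retreat.

Emit:
apply_moves --moves '[[[0, 0, -0.4, 0, 0, 0, 4], [0, 0, -0.3, 0, 0, 0, 4], [0, 0, -0.1, 0, 0, 0, 4], [0, 0, 0, 0, 0, 0, 4], [0, 0, 0, 0, 0, 0, 6], [0, 0, 0, 0, 0, 0, 8.8], [0, 0, 0, 0, 0, 0, 8.8], [0, 0, 0, 0, 0, 0, 8.8], [0, 0, 0, 0, 0, 0, 8.8], [0, 0, 1, 0, 0, 0, 8.8], [0, 0, 3, 0, 0, 0, 8.8], [0, 0, 5, 0, 0, 0, 8.8], [0, 0, 2, 0, 0, 0, 8.8]]]'

```text
time: 6.75
tool_pos: [613.5, 177.7, 226.9]
eef_rot: [0.708, 0.707, 0.003, 0.001]
wrist_force: [1.0, 0.1, 0.2]
gripper_width: 88.1
```

Emit:
apply_moves --moves '[[[-2, -3, 0, 0, 0, 0, 8.8], [-2, -3.3, 0, 0, 0, 0, 8.8], [-2, -3.4, 0, 0, 0, 0, 8.8], [-2, -3.4, 0, 0, 0, 0, 8.8], [-2, -3.4, 0, 0, 0, 0, 8.8], [-2, -3.4, 0, 0, 0, 0, 8.8], [-2, -3.4, 0, 0, 0, 0, 8.8], [-2, -3.4, 0, 0, 0, 0, 8.8], [-2, -3.3, 0, 0, 0, 0, 8.8], [0, 0, 0, 0, 0, 0, 8.8], [0, 0, 0, 0, 0, 0, 8.8]]]'

```text
time: 7.85
tool_pos: [431.4, -122.8, 222.4]
eef_rot: [0.708, 0.706, 0.001, 0.0]
wrist_force: [0.8, 0.8, 0.1]
gripper_width: 87.9
```

```bash
python3 - <<'E'
from m import *
p,d=optics.capture("scene");q,e=optics.capture("top")
cv2.imwrite("pics/a3.png",np.hstack([cv2.resize(p[80:320,220:460],None,fx=1.6,fy=1.6),cv2.resize(q[100:340,190:430],None,fx=1.6,fy=1.6)]))
s=arm.read_state();print(s["tool_pos"],s["eef_rot"])
for c,dd in(("scene",d),("top",e)):
    X=cloud(c,dd)
    for g in((611,177),(431,-123)):
        m=(np.hypot(X[...,0]-g[0],X[...,1]-g[1])<42)&(X[...,2]>22)&(X[...,2]<170); 
        if m.sum()>20: print(c,cen(X[m]),X[m][:,2].max())
E
```

```text
[ 432.15971869 -121.40855525  222.10111537] [7.07020012e-01 7.07193354e-01 4.61803471e-04 2.21993545e-04]
scene (612.3, 179.1, 26.2) 167.30713936135552
scene (431.1, -121.7, 29.2) 118.57992955309138
top (607.0, 175.7, 27.2) 167.1712085868105
```

View pics/a3.png

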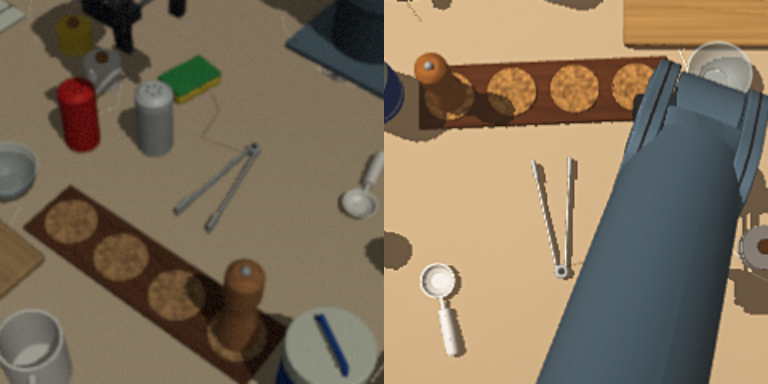

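The mill stands on pad a at about (610,177). Next I'll lower onto the shaker.

Emit:
apply_moves --moves '[[[0, -0.1, -3, 0, 0, 0, 8.8], [0, 0, -4, 0, 0, 0, 8.8], [0, 0, -3.5, 0, 0, 0, 8.8], [0, 0, -2.5, 0, 0, 0, 8.8], [0, 0, -1.5, 0, 0, 0, 8.8], [0, 0, -1, 0, 0, 0, 8.8], [0, 0, -0.1, 0, 0, 0, 8.8], [0, 0, 0, 0, 0, 0, 4.5], [0, 0, 0, 0, 0, 0, 4.5], [0, 0, 0, 0, 0, 0, 4.5], [0, 0, 0, 0, 0, 0, 4.5], [0, 0, 0, 0, 0, 0, 4.5], [0, 0, 0, 0, 0, 0, 4.5], [0, 0, 0.5, 0, 0, 0, 4.5], [0, 0, 1, 0, 0, 0, 4.5], [0, 0, 2, 0, 0, 0, 4.5], [0, 0, 1, 0, 0, 0, 4.5]]]'

```text
time: 9.65
tool_pos: [431.7, -123.6, 112.2]
eef_rot: [0.708, 0.707, 0.0, 0.001]
wrist_force: [0.7, -0.0, -2.0]
gripper_width: 55.1
```

Emit:
apply_moves --moves '[[[1, 1.1, 0, 0, 0, 0, 4.5], [1.8, 2, 0, 0, 0, 0, 4.5], [2.2, 2.5, 0, 0, 0, 0, 4.5], [2.2, 2.5, 0, 0, 0, 0, 4.5], [2.2, 2.5, 0, 0, 0, 0, 4.5], [2.2, 2.5, 0, 0, 0, 0, 4.5], [2.2, 2.5, 0, 0, 0, 0, 4.5], [2, 2.2, 0, 0, 0, 0, 4.5], [1.7, 1.8, 0, 0, 0, 0, 4.5], [1, 1, 0, 0, 0, 0, 4.5], [0, 0, 0, 0, 0, 0, 4.5], [0, 0, -1, 0, 0, 0, 4.5], [0, 0, -1, 0, 0, 0, 4.5], [0, 0, -0.5, 0, 0, 0, 4.5], [0, 0, 0, 0, 0, 0, 4.5], [0, 0, 0, 0, 0, 0, 4.5]]]'

```text
time: 11.25
tool_pos: [616.1, 82.2, 85.6]
eef_rot: [0.708, 0.706, -0.0, -0.0]
wrist_force: [-0.3, -0.2, -2.3]
gripper_width: 55.5
```

```bash
cat > look.py <<'E'
import sys
from m import *
n,gx,gy=sys.argv[1],float(sys.argv[2]),float(sys.argv[3])
p,d=optics.capture("scene")
cv2.imwrite(f"pics/{n}.png",cv2.resize(p[80:380,200:520],None,fx=2,fy=2))
s=arm.read_state();print(s["tool_pos"],s["wrist_force"])
X=cloud("scene",d); m=(np.hypot(X[...,0]-gx,X[...,1]-gy)<42)&(X[...,2]>22)&(X[...,2]<60); print(cen(X[m]),circ(X[m]))
E
python3 look.py a4 617 82
```

```text
[616.38228037  82.32774517  85.8807444 ] [ 0.97021836 -0.11647158 -2.17915716]
(616.1, 84.1, 27.9) (np.float64(614.7435433413018), np.float64(82.6781765905971), np.float64(27.488731813094287))
```

View pics/a4.png

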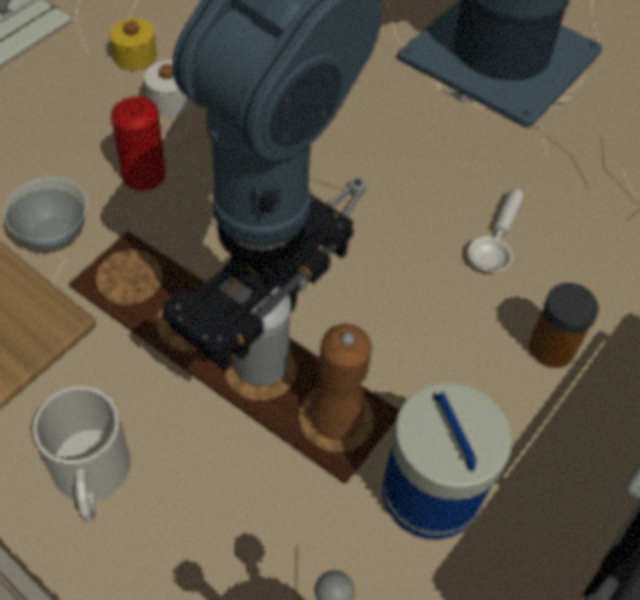

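The shaker is centred just over pad b. I'll lower it, release and go to the spice jar.

Emit:
apply_moves --moves '[[[0, 0, -0.4, 0, 0, 0, 4.5], [0, 0, -0.25, 0, 0, 0, 4.5], [0, 0, -0.1, 0, 0, 0, 4.5], [0, 0, 0, 0, 0, 0, 4.5], [0, 0, 0, 0, 0, 0, 6.5], [0, 0, 0, 0, 0, 0, 8.8], [0, 0, 0, 0, 0, 0, 8.8], [0, 0, 0, 0, 0, 0, 8.8], [0, 0, 0, 0, 0, 0, 8.8], [0, 0, 1, 0, 0, 0, 8.8], [0, 0, 3, 0, 0, 0, 8.8], [0, 0, 5, 0, 0, 0, 8.8], [0, 0, 4, 0, 0, 0, 8.8], [0, 0, 0, 0, 0, 0, 8.8]]]'

```text
time: 12.7
tool_pos: [620.1, 82.4, 215.0]
eef_rot: [0.708, 0.706, 0.004, 0.003]
wrist_force: [0.1, -0.7, 0.1]
gripper_width: 88.0
```

Emit:
apply_moves --moves '[[[-3, 0, 0, 0, 0, 0, 8.8], [-3, 1, 0, 0, 0, 0, 8.8], [-3, 2, 0, 0, 0, 0, 8.8], [-2.5, 3, 0, 0, 0, 0, 8.8], [-2.4, 3, 0, 0, 0, 0, 8.8], [-2, 3, 0, 0, 0, 0, 8.8], [-2, 3, 0, 0, 0, 0, 8.8], [-2, 3, 0, 0, 0, 0, 8.8], [-2, 2.9, 0, 0, 0, 0, 8.8], [-1, 1, 0, 0, 0, 0, 8.8], [0, 0, 0, 0, 0, 0, 8.8], [0, 0, 0, 0, 0, 0, 8.8]]]'

```text
time: 13.9
tool_pos: [387.7, 301.0, 208.3]
eef_rot: [0.708, 0.707, 0.0, 0.0]
wrist_force: [0.8, -0.7, 0.2]
gripper_width: 88.0
```

```bash
python3 look.py a5 388 301
```

```text
[388.11824049 300.52638369 208.34028874] [0.89424829 0.88562621 0.42058982]
(393.3, 303.6, 24.6) (np.float64(389.965678549482), np.float64(302.47963893363874), np.float64(23.72578030724466))
```

View pics/a5.png

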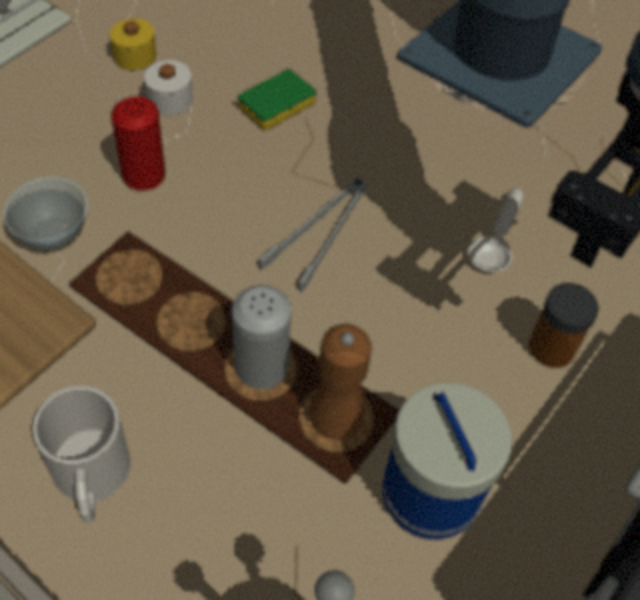

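The shaker and mill stand on their pads, and the tool is over the spice jar. Descending.

Emit:
apply_moves --moves '[[[0, 0, -3, 0, 0, 0, 8.8], [0, 0, -4, 0, 0, 0, 8.8], [0, 0, -4, 0, 0, 0, 8.8], [0, 0, -3, 0, 0, 0, 8.8], [0, 0, -2, 0, 0, 0, 8.8], [0, 0, -1.2, 0, 0, 0, 8.8], [0, 0, -0.4, 0, 0, 0, 8.8], [0, 0, 0, 0, 0, 0, 4.2], [0, 0, 0, 0, 0, 0, 4.2], [0, 0, 0, 0, 0, 0, 4.2], [0, 0, 0, 0, 0, 0, 4.2], [0, 0, 0, 0, 0, 0, 4.2], [0, 0, 0, 0, 0, 0, 4.2], [0, 0, 0.5, 0, 0, 0, 4.2], [0, 0, 1, 0, 0, 0, 4.2], [0, 0, 2, 0, 0, 0, 4.2], [0, 0, 1, 0, 0, 0, 4.2]]]'

```text
time: 15.65
tool_pos: [387.7, 301.9, 78.7]
eef_rot: [0.708, 0.707, 0.001, 0.0]
wrist_force: [0.4, 0.1, -2.0]
gripper_width: 52.5
```

Emit:
apply_moves --moves '[[[0.5, -1.2, 0.5, 0, 0, 0, 4.2], [0.7, -2, 1, 0, 0, 0, 4.2], [0.7, -2.5, 0.5, 0, 0, 0, 4.2], [0.7, -2.8, 0, 0, 0, 0, 4.2], [0.7, -3, 0, 0, 0, 0, 4.2], [0.7, -3, 0, 0, 0, 0, 4.2], [0.7, -3, 0, 0, 0, 0, 4.2], [0.7, -3, 0, 0, 0, 0, 4.2], [0.8, -3, 0, 0, 0, 0, 4.2], [1.5, -3, 0, 0, 0, 0, 4.2], [2, -2.5, 0, 0, 0, 0, 4.2], [2.5, -1.5, 0, 0, 0, 0, 4.2], [3, -1, 0, 0, 0, 0, 4.2], [3, 0, 0, 0, 0, 0, 4.2], [2.5, 0, 0, 0, 0, 0, 4.2], [1.7, 0, 0, 0, 0, 0, 4.2], [1, 0, 0, 0, 0, 0, 4.2], [0, 0, 0, 0, 0, 0, 4.2], [0, 0, 0, 0, 0, 0, 4.2]]]'

```text
time: 17.55
tool_pos: [620.1, -13.9, 96.8]
eef_rot: [0.708, 0.707, -0.001, -0.001]
wrist_force: [0.1, -0.2, -2.0]
gripper_width: 52.6
```

```bash
sed -i 's/<60)/<110)/' look.py; python3 look.py a6 621 -14
```

```text
[619.95854583 -13.72381693  96.90096005] [-0.08598076 -0.60824934 -1.05589055]
(621.1, -11.5, 39.8) (np.float64(618.3796794952194), np.float64(-22.621470632511773), np.float64(34.160054887968144))
```

View pics/a6.png

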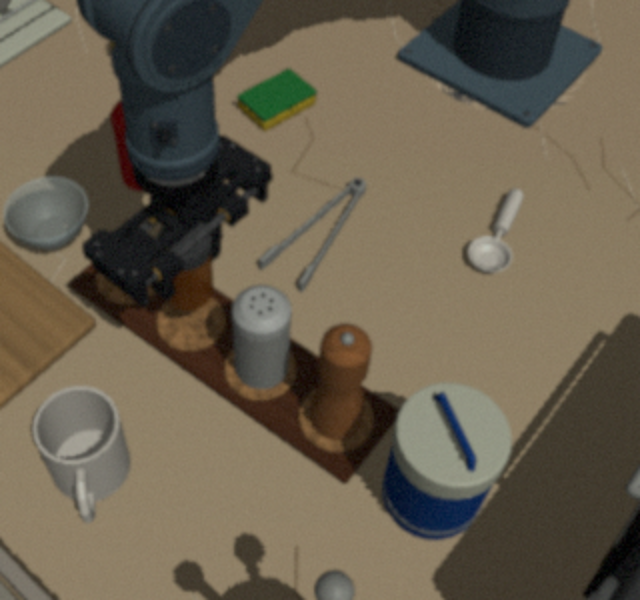

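The jar is upright over pad c. I'll lower it to about 44 mm and release.

Emit:
apply_moves --moves '[[[0.1, 0, -1, 0, 0, 0, 4.2], [0, 0, -1.5, 0, 0, 0, 4.2], [0, 0, -1.3, 0, 0, 0, 4.2], [0, 0, -0.7, 0, 0, 0, 4.2], [0, 0, -0.4, 0, 0, 0, 4.2], [0, 0, -0.2, 0, 0, 0, 4.2], [0, 0, -0.1, 0, 0, 0, 4.2], [0, 0, 0, 0, 0, 0, 4.2]]]'

```text
time: 18.4
tool_pos: [622.6, -13.4, 45.5]
eef_rot: [0.708, 0.707, 0.0, 0.0]
wrist_force: [0.3, 0.7, -1.9]
gripper_width: 52.6
```

Emit:
apply_moves --moves '[[[0, 0, -0.1, 0, 0, 0, 4.2], [0, 0, -0.1, 0, 0, 0, 4.2], [0, 0, 0, 0, 0, 0, 4.2], [0, 0, 0, 0, 0, 0, 6.2], [0, 0, 0, 0, 0, 0, 8.8], [0, 0, 0, 0, 0, 0, 8.8], [0, 0, 0, 0, 0, 0, 8.8], [0, 0, 0, 0, 0, 0, 8.8], [0, 0, 1, 0, 0, 0, 8.8], [0, 0, 3, 0, 0, 0, 8.8], [0, 0, 5, 0, 0, 0, 8.8], [0, 0, 4, 0, 0, 0, 8.8], [0, 0, 3, 0, 0, 0, 8.8], [0, 0, 0, 0, 0, 0, 8.8]]]'

```text
time: 19.8
tool_pos: [625.2, -13.8, 208.8]
eef_rot: [0.708, 0.707, 0.003, 0.003]
wrist_force: [0.1, 0.1, 0.9]
gripper_width: 88.0
```

Emit:
apply_moves --moves '[[[-2, -1, 0, 0, 0, 0, 8.8], [-2.5, -2, 0, 0, 0, 0, 8.8], [-2.5, -2.8, 0, 0, 0, 0, 8.8], [-2.5, -3, 0, 0, 0, 0, 8.8], [-2.5, -3, 0, 0, 0, 0, 8.8], [-2.5, -3, 0, 0, 0, 0, 8.8], [-2.5, -3, 0, 0, 0, 0, 8.8], [-2.5, -3, 0, 0, 0, 0, 8.8], [-2.2, -3, 0, 0, 0, 0, 8.8], [-1.5, -2.5, 0, 0, 0, 0, 8.8], [-1, -1, 0, 0, 0, 0, 8.8], [0, 0, 0, 0, 0, 0, 8.8], [0, 0, 0, 0, 0, 0, 8.8]]]'

```text
time: 21.1
tool_pos: [381.0, -285.1, 203.0]
eef_rot: [0.707, 0.707, 0.0, -0.0]
wrist_force: [0.8, -0.1, -0.7]
gripper_width: 88.0
```

```bash
python3 look.py a7 379 -286
```

```text
[ 381.3392282  -284.81264514  203.01862291] [-0.08945817 -0.08121575  0.7216078 ]
(378.1, -284.7, 33.4) (np.float64(381.15381910881837), np.float64(-282.65822024806096), np.float64(23.979859089206055))
```

View pics/a7.png

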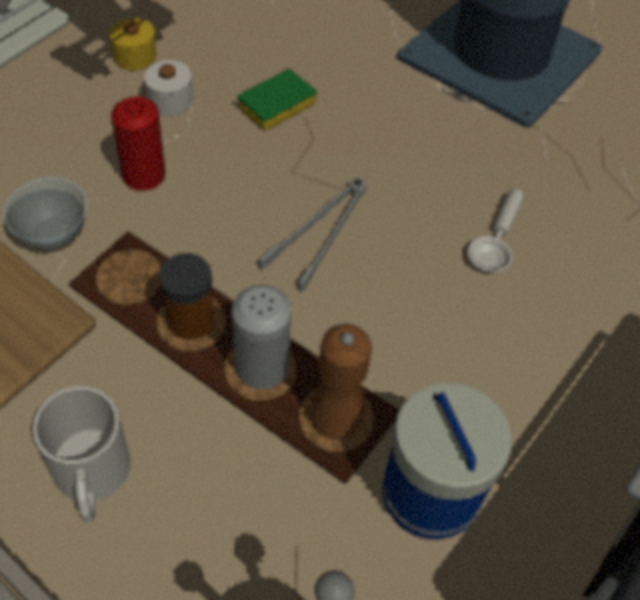

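The spice jar stands on pad c. I'll adjust x and y slightly and descend onto the salt pot.

Emit:
apply_moves --moves '[[[-0.2, -0.1, -3, 0, 0, 0, 8.8], [0, 0, -4, 0, 0, 0, 8.8], [0, 0, -4, 0, 0, 0, 8.8], [0, 0, -3, 0, 0, 0, 8.8], [0, 0, -2.5, 0, 0, 0, 8.8], [0, 0, -1.5, 0, 0, 0, 8.8], [0, 0, -0.8, 0, 0, 0, 8.8], [0, 0, -0.4, 0, 0, 0, 8.8], [0, 0, 0, 0, 0, 0, 8.8]]]'

```text
time: 22.05
tool_pos: [378.9, -286.9, 11.2]
eef_rot: [0.707, 0.707, 0.0, 0.0]
wrist_force: [0.1, 0.4, 0.6]
gripper_width: 88.0
```

Emit:
apply_moves --moves '[[[0, 0, 0, 0, 0, 0, 5], [0, 0, 0, 0, 0, 0, 5], [0, 0, 0, 0, 0, 0, 5], [0, 0, 0, 0, 0, 0, 5], [0, 0, 0, 0, 0, 0, 5], [0, 0, 0, 0, 0, 0, 5], [0, 0, 0.5, 0, 0, 0, 5], [0, 0, 1, 0, 0, 0, 5], [0, 0, 2, 0, 0, 0, 5], [0, 0, 2, 0, 0, 0, 5], [0, 0, 2, 0, 0, 0, 5], [0, 0, 1, 0, 0, 0, 5], [0, 0, 0, 0, 0, 0, 5]]]'

```text
time: 23.35
tool_pos: [379.0, -287.7, 97.4]
eef_rot: [0.707, 0.707, 0.0, 0.001]
wrist_force: [0.4, -0.0, -1.9]
gripper_width: 61.3
```

I'm going +y first so the load stays clear of the red decoy.

Emit:
apply_moves --moves '[[[0, 1.2, 0, 0, 0, 0, 5], [0, 2.5, 0, 0, 0, 0, 5], [0, 3, 0, 0, 0, 0, 5], [0, 3, 0, 0, 0, 0, 5], [0, 3, 0, 0, 0, 0, 5], [0.5, 2.7, 0, 0, 0, 0, 5], [1.5, 1.5, 0, 0, 0, 0, 5], [2.5, 1, 0, 0, 0, 0, 5], [3, 0, 0, 0, 0, 0, 5], [3, 0, 0, 0, 0, 0, 5], [3, 0, 0, 0, 0, 0, 5], [3, 0, 0, 0, 0, 0, 5], [3, 0, 0, 0, 0, 0, 5], [2.5, 0, 0, 0, 0, 0, 5], [1.5, 0, 0, 0, 0, 0, 5], [1, 0, 0, 0, 0, 0, 5], [0, 0, -2, 0, 0, 0, 5], [0, 0, -2, 0, 0, 0, 5], [0, 0, 0, 0, 0, 0, 5]]]'

```text
time: 25.25
tool_pos: [620.0, -107.1, 52.8]
eef_rot: [0.707, 0.707, -0.002, -0.003]
wrist_force: [0.1, 0.4, -1.9]
gripper_width: 61.3
```

```bash
python3 look.py a8 624 -108
```

```text
[ 621.19191696 -107.59069635   54.42597399] [-0.80166966  0.35940481 -1.45524968]
(624.3, -105.9, 41.7) (np.float64(623.6418777427644), np.float64(-103.74996047093987), np.float64(26.650699648062552))
```

View pics/a8.png

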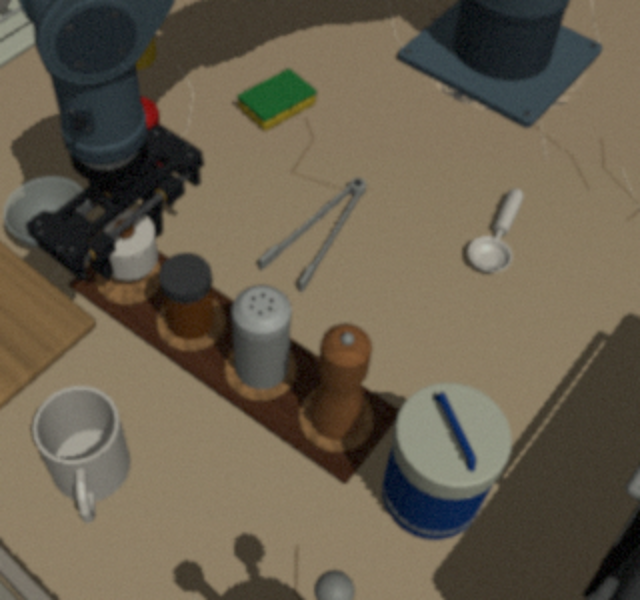

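The pot hangs upright over pad d with gaps to the bowl and the spice jar. I'll let it settle and lower it.

Emit:
apply_moves --moves '[[[0, 0, 0, 0, 0, 0, 5], [0, 0, 0, 0, 0, 0, 5], [0, 0, -1, 0, 0, 0, 5], [0, 0, -1, 0, 0, 0, 5], [0, 0, -0.5, 0, 0, 0, 5], [0, 0, -0.3, 0, 0, 0, 5], [0, 0, 0, 0, 0, 0, 5], [0, 0, 0, 0, 0, 0, 5]]]'

```text
time: 26.1
tool_pos: [623.4, -108.4, 28.3]
eef_rot: [0.708, 0.707, -0.0, 0.0]
wrist_force: [0.2, 1.3, -2.1]
gripper_width: 61.3
```

Emit:
apply_moves --moves '[[[0.1, 0, -0.3, 0, 0, 0, 5], [0, 0, -0.2, 0, 0, 0, 5], [0, 0, -0.1, 0, 0, 0, 5], [0, 0, 0, 0, 0, 0, 5], [0, 0, 0, 0, 0, 0, 7.2], [0, 0, 0, 0, 0, 0, 8.8], [0, 0, 0, 0, 0, 0, 8.8], [0, 0, 0, 0, 0, 0, 8.8], [0, 0, 0, 0, 0, 0, 8.8], [0, 0, 1, 0, 0, 0, 8.8], [0, 0, 3, 0, 0, 0, 8.8], [0, 0, 5, 0, 0, 0, 8.8], [0, 0, 5, 0, 0, 0, 8.8], [0, 0, 5, 0, 0, 0, 8.8], [-4, 0, 0, 0, 0, 0, 8.8], [-5, 0, 0, 0, 0, 0, 8.8], [-5, 0, 0, 0, 0, 0, 8.8], [-3, -3, 0, 0, 0, 0, 8.8], [0, -5, 0, 0, 0, 0, 8.8], [0, -5, 0, 0, 0, 0, 8.8]]]'

```text
time: 28.1
tool_pos: [453.8, -238.8, 213.3]
eef_rot: [0.707, 0.707, 0.001, 0.0]
wrist_force: [0.4, -1.0, 0.1]
gripper_width: 88.0
```

Emit:
apply_moves --moves '[[[0, -5, 0, 0, 0, 0, 8.8], [0, -5, 0, 0, 0, 0, 8.8], [0, -5, 0, 0, 0, 0, 8.8], [0, -4, 0, 0, 0, 0, 8.8], [0, 0, 0, 0, 0, 0, 8.8], [0, 0, 0, 0, 0, 0, 8.8]]]'

```text
time: 28.7
tool_pos: [453.7, -428.9, 212.5]
eef_rot: [0.708, 0.706, -0.0, -0.0]
wrist_force: [-0.5, 0.5, -0.5]
gripper_width: 88.0
```

```bash
python3 - <<'E'
from m import *
P={}
for c in("top","scene"):
    p,d=optics.capture(c);P[c]=p;X=cloud(c,d)
    for n,g in dict(mill=(611,177.5),shaker=(616.8,82.2),spice=(621.5,-13.7),salt=(624.2,-108.4),jar=(610,294),bowl=(642,-231)).items():
        r=65 if n in("jar","bowl") else 45
        m=(np.hypot(X[...,0]-g[0],X[...,1]-g[1])<r)&(X[...,2]>22)&(X[...,2]<175);Y=X[m]
        top=Y[Y[:,2]>Y[:,2].max()-15]
        print(c,n,"pad",g,cen(Y),"top",cen(top),Y[:,2].max().round())
cv2.imwrite("pics/f.png",np.vstack([P["top"][80:280,120:520],P["scene"][120:400,180:580]]))
print(arm.read_state()["tool_pos"],arm.read_state()["time"])
E
```

```text
top mill pad (611, 177.5) (607.1, 175.7, 27.0) top (607.9, 175.3, 21.0) 166.0
top shaker pad (616.8, 82.2) (614.4, 80.8, 28.1) top (614.7, 80.9, 27.9) 131.0
top spice pad (621.5, -13.7) (622.7, -14.5, 27.0) top (622.7, -14.5, 27.0) 104.0
top salt pad (624.2, -108.4) (624.2, -108.6, 31.9) top (623.5, -108.3, 31.2) 73.0
top jar pad (610, 294) (609.9, 294.7, 51.0) top (617.5, 287.7, 35.4) 152.0
top bowl pad (642, -231) (636.0, -231.7, 50.1) top (636.0, -231.7, 50.1) 51.0
scene mill pad (611, 177.5) (612.4, 178.9, 26.3) top (610.7, 178.9, 21.6) 168.0
scene shaker pad (616.8, 82.2) (615.6, 83.4, 28.9) top (615.9, 83.0, 28.8) 131.0
scene spice pad (621.5, -13.7) (622.8, -12.1, 27.6) top (622.5, -12.6, 27.2) 104.0
scene salt pad (624.2, -108.4) (624.7, -107.7, 33.1) top (624.0, -106.4, 31.7) 73.0
scene jar pad (610, 294) (612.6, 297.0, 50.4) top (610.5, 301.1, 45.2) 153.0
scene bowl pad (642, -231) (642.4, -226.5, 55.7) top (636.9, -229.5, 49.8) 52.0
[ 454.79553363 -426.74198922  212.27650096] 28.8
```

View pics/f.png

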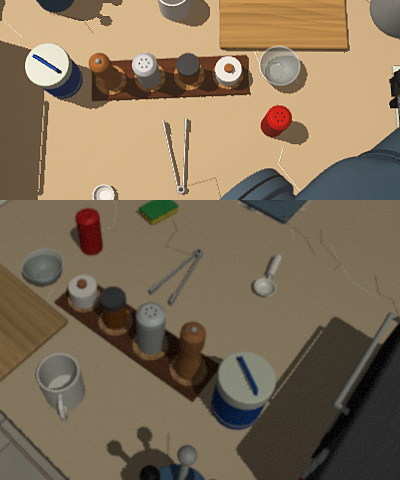

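```bash
python3 -c "
from rig import arm; arm.job_done()"
```

```text
the job is handed in; nothing more can be done
```

All four containers stand upright on the cork pads in height order, and I handed the job in at about 29 s of the 117 s allowed. No verdict was reported.

- **Order:** the lunch jar is beside pad a, so the mill is on pad a, the shaker on b, the spice jar on c and the salt pot on d, next to the bowl.
- **Centring:** in the last views, each container measured within about 4.5 mm of its pad's centre, against the 15 mm limit. Pad a was partly shaded, so its own circle fit was poor; I used the enclosing-circle position, which fits the spacing of the row.
- **Heights:** the tops measured about 12 to 20 mm above each container's own height. Standing on a pad should add 12 mm; before anything was moved, the same kind of reading already ran up to about 5 mm high.
- **Lunch jar and bowl:** I saw no sign that either moved. The jar's measured position changed by 1–2 mm. The bowl's reading changed by about 6 mm, most likely because the final check cut the data at a different height.
- **Disagreement:** the two cameras differed from each other by 2–5 mm throughout.

The gripper was open and clear of everything when I handed in, and the red and yellow look-alikes were left alone.

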